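Stack parts cases on a spring-lift magazine and hold the column down at its stop

TASK

The large parts case already lies on the sprung plate of the magazine. Stack the medium case squarely and centred on it and let go of it, then the small case squarely and centred on the medium one; then push down on the top of the column, firmly but without crushing it, until the sprung plate is fully down on its stop. Finish while still holding it down there, with the hand touching only the small case, so that I can put the locking pin in; leave the jar, the screwdriver and the fork foot alone.

Things in the scene. Friction and masses are not known exactly. Their poses are not given: they have to be found in the camera images.
- magazine: spring-lift magazine, fixed to the bench: blue base 150 x 100 x 14 mm (long side along its x) with a steel tube and two 49 mm high stop posts under a bare aluminium plate. Origin: centre of the base's underside, on the bench; z up.
- plate_top (a point): centre of the top face of the sprung aluminium plate (130 x 84 x 6 mm, long side along x) of the magazine; 85 mm above the bench when up, 55 mm when fully down on the stop posts. It moves with the plate, straight up and down only.
- plate (a joint): how far the plate is pressed down: 0 m fully up, 0.030 m on its hard stop. The spring pushes up with about 13.5 N at 0 and 24 N at the stop (350 N/m), and lifts the plate again when let go. The plate carries the three cases (6.6 N together, give or take 30 percent) without sinking, so a hand must push down with some 15 to 20 N to reach the stop; about 25 N holds it safely there, and more than 80 N through the column would crush the cases.
- large_case: closed grey parts case, the largest, 110 x 64 x 40 mm (x, y, z), about 0.30 kg, lying loose on the plate, roughly centred. Origin: centre of its underside; x along the long side, z up. Turned by half a turn it is the same.
- medium_case: closed grey parts case of the same make, 86 x 54 x 36 mm (x, y, z), about 0.22 kg, lying on the bench. Origin: centre of its underside; x along the long side, z up. Turned by half a turn it is the same.
- small_case: closed grey parts case of the same make, the smallest, 62 x 44 x 32 mm (x, y, z), about 0.15 kg, lying on the bench. Origin: centre of its underside; x along the long side, z up. Turned by half a turn it is the same.
- jar: bystander: upright jar, 56 mm across, 75 mm high; origin at the centre of its underside. Not to be moved.
- screwdriver: bystander: short screwdriver, 100 mm long, lying on the bench crosswise, handle to its -x. Not to be moved.
- fork_foot: bystander: aluminium fork foot, a 70 x 45 x 22 mm block with a 34 mm stub, 67 mm high over all, on it; origin at the centre of its underside. Not to be moved.
Not all that is in view belongs to the job. Leave any blue or red look-alike of the small_case alone. What is shaped like the large_case but turquoise is not meant.

How it is judged:
By the outcome, as a careful person would: the job done as asked, in the order asked, and still so for the second after the job is handed in, while the arm keeps its last pose, push and grip.
It also fails if it takes over 72 s, if anything falls off the work surface, if the arm or the gripper's body presses on something with over 40 N, if the wrist force passes 120 N, or if a joint passes its speed limit or range.

ROBOT

A 7-joint arm with a two-finger parallel gripper is mounted at the origin on the work surface. World frame = base frame: x ahead of the robot, y to its left, z up, the work surface at z = 0. Lengths are in m, angles in rad, forces in N, time in s.
With the tool pointing down it reaches from about 0.425 to 0.875 m from the base axis. Payload 8.4 kg.
Tool frame: the origin (TCP) lies at the very end of the fingers, on their centre line; the grasp point (between the pads) lies 19 mm behind it; z points along the fingers, y is the line along which they close (so a half turn about z gives the same grasp; the last joint's range is limited). The gripper opens to 85 mm and grips with 20 to 120 N. Pads are 22 mm wide; open, the fingers measure 114 mm over their backs; the gripper's body (76 mm by 85 mm) begins 54 mm behind the grasp point. The pads swing forward as they close: fully open they stand 13 mm farther back than shut.
Start: joints at [-1.411, 0.333, 0.04, 1.465, -0.013, 1.343, -0.059], TCP at [0.166, 0.628, 0.231] pointing down, gripper open.
Joint ranges: [-2.58, 2.58], [-0.38, 2.09], [-1.3, 1.39], [0.25, 2.4], [-1.5, 4.64], [0.08, 2.09], [-2.65, 2.65]. Speed limits (rad/s): [2.22, 2.22, 2.79, 2.79, 3.14, 3.14, 3.14].

INTERFACE

Orientations are given as a unit quaternion [x, y, z, w].
In Python, from rig import env gives the robot as it stands.
- The arm moves only by the tool move_arm, never from a script. Its argument "commands" is a list of rows, each a list of 3 entries, a list of its own where there are three numbers: the shift along the tool's x, y, z in mm, then the turn about the tool's z in degrees, then the gripper command: -1 is shut, 1 is fully open, values between are in proportion. A call has 1 to 5 rows; each row shifts and turns the commanded pose from where the row before left it, along the tool's axes as they then stand; what a row does not reach is not made up. A row lasts 1/10 s, in which the tool goes at most 50 mm and 8.59 degrees, less where a joint would pass 70% of its speed; a pose out of reach is approached as far as the arm can. A call with a gripper value outside its range is refused whole. The fingers move at their own pace and stop on an object; the grip force is fixed at half the most. Time passes only in rows, so rows that do not move let the fingers close. It gives the time, the measured TCP pose, the force, the opening and the grip force at its end, in the units of the state.
- env.state(): the state, without advancing time (a new reading comes with each control period).
- env.read_camera(name): name is "scene" or "top"; returns the picture (384x512x3 uint8, red, green, blue); there is no depth.
- env.get_calibration(name): a dict with "fov_y" (degrees; the focal length in pixels is half the picture's height over the tangent of half this angle, whatever the lens; pixels are square), "cx", "cy" (the principal point, pixels), "origin" and "attitude" of the camera in the world. Camera axes: x right, y down, z forward; pixel columns grow to the right and rows downward; lengths in m; the calibration is good to about 2 mm. A picture is of the moment at which its call begins. get_calibration takes no time and is no camera call.
- env.sign_off(): hands the job in; it is judged then, once.
Trained networks look in the newest picture that a camera, given by its name, has taken for a name from the list of things; names that differ only in an ending like _2 or _b are one class to them, and where a whole thing is asked for, a point or a joint stands for the part that bears it (a point fixed in the world has none). Each returns a list of dicts, best first, with "p" (0 to 1); they miss things now and then, are a little off and sometimes report something else, mostly with a low value. They report only what shows in the picture. A call takes as long as a camera call. They do not tell look-alikes from the thing itself.
- env.spot_in(camera, name): "at" ([row, column] in pixels, amid what is visible of it).
- env.trace(camera, name): "pixels" (384x512 bool, what is visible of it) and "at" ([row, column] in pixels, amid what is visible of it).
The state is a dict: "t": time; "joints": joint angles; "dq": joint speeds; "effort": joint torques, N m; "position": TCP position; "tool_rot": TCP orientation; "contact_force": force on the tool from outside, world axes, zero at the start; "ft_torque": the same for the moment, N m; "finger_gap": finger opening in m; "grip_force": force on a finger pad.
Only numpy, scipy, OpenCV 4.12 (cv2) and the standard library are available. Lean on these libraries where they do the work, as an engineer would, in place of code of your own. Each camera call takes 0.05 s, during which the arm holds its last target. There are 200 camera calls.

## Working session

There is one attempt and no reset: what is moved stays moved. The work goes in short steps, Python scripts to look and compute and a tool call to move; the robot and the scene stay as the last step left them, time stands still between calls to the robot, and variables do not carry over. Pictures are saved under pics/ and viewed, at most 10 in all, crops included, and the job is handed in when it is done.

Besides the shell and the picture viewer there is one more tool, called after ">>>" as name(argument=value, ...), one argument or row to a line, values as JSON. move_arm: Moves the arm, as the interface text tells. Its arguments: {"type":"object","properties":{"commands":{"type":"array","items":{"type":"array"}}},"required":["commands"]}

```bash
mkdir -p pics; ls; python3 - <<'E'
from rig import env
import cv2,numpy as np
for n in("scene","top"):
    im=env.read_camera(n); cv2.imwrite(f"pics/{n}0.png",im[:,:,::-1]); print(n,env.get_calibration(n))
    for k in("magazine","plate_top","large_case","medium_case","small_case","jar","screwdriver","fork_foot"):
        print(k,[(np.round(d["at"]).tolist(),round(d["p"],2)) for d in env.spot_in(n,k)][:4])
s=env.state();print({k:np.round(v,3).tolist() for k,v in s.items()})
E
```

```text
pics
scene {'fov_y': 52.306824837805, 'cx': 252.8305138304699, 'cy': 194.4725542087474, 'origin': array([ 1.12728302, -0.12448949,  0.83997875]), 'attitude': array([ 0.68097999,  0.64185711, -0.23544606, -0.26239446])}
magazine [([222.0, 182.0], 0.58)]
plate_top [([213.0, 169.0], 0.69)]
large_case [([160.0, 193.0], 0.69), ([203.0, 120.0], 0.66), ([190.0, 180.0], 0.63)]
medium_case [([219.0, 374.0], 0.63)]
small_case [([234.0, 326.0], 0.9), ([219.0, 286.0], 0.64)]
jar [([269.0, 336.0], 0.78)]
screwdriver [([296.0, 285.0], 0.65)]
fork_foot [([280.0, 225.0], 0.65)]
top {'fov_y': 53.093907722292826, 'cx': 250.67246971521655, 'cy': 185.95214722120085, 'origin': array([ 0.3369786 , -0.08599211,  1.15219713]), 'attitude': array([ 0.7146636 , -0.69508965,  0.05218827, -0.05816095])}
magazine [([211.0, 300.0], 0.78)]
plate_top [([198.0, 303.0], 0.71)]
large_case [([199.0, 318.0], 0.9), ([275.0, 304.0], 0.86), ([220.0, 373.0], 0.58), ([200.0, 307.0], 0.31)]
medium_case [([186.0, 140.0], 0.83), ([122.0, 231.0], 0.43)]
small_case [([176.0, 191.0], 0.89), ([230.0, 229.0], 0.73), ([193.0, 219.0], 0.6)]
jar [([130.0, 191.0], 0.75)]
screwdriver []
fork_foot [([130.0, 275.0], 0.87)]
{'t': 0.9, 'joints': [-1.411, 0.333, 0.04, 1.465, -0.013, 1.343, -0.058], 'dq': [-0.0, 0.001, 0.0, -0.001, -0.0, 0.001, 0.0], 'effort': [-0.0, -65.828, 1.363, -40.582, 0.017, 0.003, -0.0], 'position': [0.166, 0.628, 0.231], 'tool_rot': [0.129, 0.992, -0.0, -0.0], 'contact_force': [0.143, -0.583, 0.959], 'ft_torque': [-0.039, -0.005, 0.014], 'grip_force': 0.0, 'finger_gap': 0.085}
```

View pics/scene0.png

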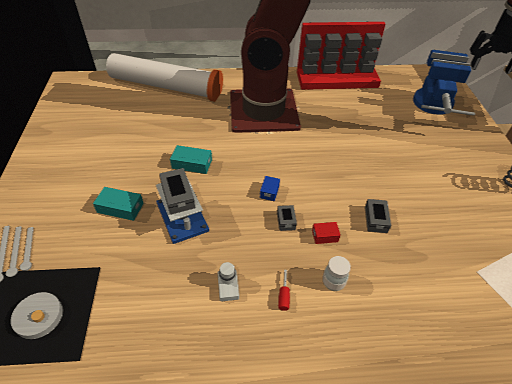

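View pics/top0.png

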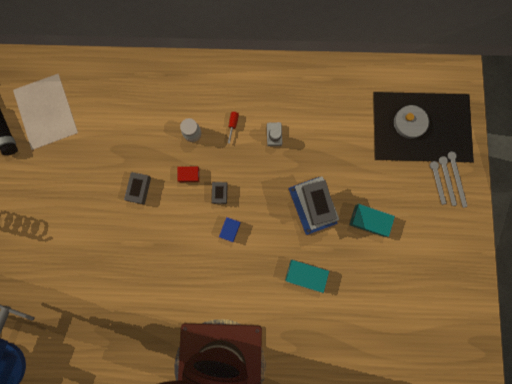

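Both views show three grey cases: large on the magazine (top ≈ row 203, col 319), medium (188,138), small (193,220). The red box (174,188) and blue box (230,230) are look-alikes of the small case. The two turquoise ones (275,307) and (220,373) are look-alikes of the large case. The grey one at (193,220) fits as the small case. Next I fit box models to the masks in both cameras.

```bash
cat > h.py <<'E'
from rig import env
import cv2,numpy as np
from scipy.optimize import minimize
from scipy.spatial.transform import Rotation as R
CAL={n:env.get_calibration(n) for n in("scene","top")}
def proj(n,P):
    c=CAL[n]; f=192/np.tan(np.radians(c["fov_y"]/2))
    p=R.from_quat(c["attitude"]).inv().apply(np.atleast_2d(P)-c["origin"])
    return np.c_[f*p[:,0]/p[:,2]+c["cx"],f*p[:,1]/p[:,2]+c["cy"]]   # col,row
def ray(n,rc,z):
    c=CAL[n]; f=192/np.tan(np.radians(c["fov_y"]/2))
    d=R.from_quat(c["attitude"]).apply([(rc[1]-c["cx"])/f,(rc[0]-c["cy"])/f,1])
    return c["origin"]+d*(z-c["origin"][2])/d[2]
SZ=dict(large_case=(.110,.064,.040),medium_case=(.086,.054,.036),small_case=(.062,.044,.032))
def corners(size,x,y,yaw,z):
    g=np.array([[a,b,c] for a in(-.5,.5) for b in(-.5,.5) for c in(0,1)])*size
    return R.from_euler("z",yaw).apply(g)+[x,y,z]
def sil(n,size,x,y,yaw,z):
    m=np.zeros((384,512),np.uint8)
    h=cv2.convexHull(proj(n,corners(size,x,y,yaw,z)).astype(np.float32))
    cv2.fillConvexPoly(m,np.round(h*256).astype(np.int32),255,cv2.LINE_AA,8)
    return m/255.
def masks(name,seed,cams=("top","scene")):   # newest picture must exist; seed = xyz of body centre
    out={}
    for n in cams:
        s=proj(n,seed)[0][::-1]
        L=[d for d in env.trace(n,name) if np.hypot(*(np.array(d["at"])-s))<14]
        if L: out[n]=L[0]["pixels"].astype(float)
    return out
def fit(ms,size,seed,z):
    def cost(p):
        v=0
        for n,m in ms.items():
            q=sil(n,size,*p,z); v+=1-np.minimum(q,m).sum()/np.maximum(q,m).sum()
        return v/len(ms)
    b=min((minimize(cost,[seed[0],seed[1],y],method="Nelder-Mead",options=dict(initial_simplex=[[seed[0],seed[1],y],[seed[0]+.01,seed[1],y],[seed[0],seed[1]+.01,y],[seed[0],seed[1],y+.3]],xatol=1e-4,fatol=1e-5)) for y in np.arange(0,np.pi,np.pi/6)),key=lambda r:r.fun)
    return b.x,b.fun
E
python3 - <<'E'
from h import *
ims={n:env.read_camera(n) for n in("top","scene")}
for k,rc,z in(("large_case",(203,320),.085),("medium_case",(188,138),0),("small_case",(193,220),0)):
    s=ray("top",rc,z+SZ[k][2]/2); ms=masks(k,s)
    for sub in([ms] if len(ms)<2 else [ms]+[{n:ms[n]} for n in ms]):
        p,f=fit(sub,SZ[k],s,z); print(k,list(sub),p[:2].round(4),np.degrees(p[2]).round(1),round(f,3))
    for n in("top","scene"):
        if sub is not None: 
            p,f=fit(ms,SZ[k],s,z)
            for q in(ims[n],): 
                c=proj(n,corners(SZ[k],*p,z)); ims.setdefault(n+"L",[]).append(c)
for n,(a,b,c,d) in dict(top=(150,250,100,360),scene=(150,250,150,410)).items():
    S=3; o=cv2.resize(ims[n][a:b,c:d,::-1],None,fx=S,fy=S,interpolation=cv2.INTER_CUBIC)
    for C in ims[n+"L"]:
        C=((C-[c,a]+.5)*S).astype(int)
        for i in range(8):
            for j in(1,2,4):
                if not i&j: cv2.line(o,tuple(map(int,C[i])),tuple(map(int,C[i|j])),(0,255,255),1)
    ims[n+"o"]=o
cv2.imwrite("pics/fit1.png",np.vstack([ims["topo"],ims["sceneo"]])[:600])
for k,rc,z in(("jar",(126,190),.037),("fork",(133,275),.03),("driver",(128,232),.01),("red",(174,188),.016),("blue",(230,230),.016),("turq1",(275,307),.02),("turq2",(220,373),.02)): print(k,ray("top",rc,z).round(3))
E
```

```text
large_case ['top', 'scene'] [ 0.4619 -0.2612] 14.4 0.109
large_case ['top'] [ 0.4625 -0.2608] 16.0 0.069
large_case ['scene'] [ 0.4577 -0.2629] 194.3 0.138
medium_case ['top', 'scene'] [0.5002 0.2633] 169.5 0.114
medium_case ['top'] [0.5007 0.2636] -11.2 0.134
medium_case ['scene'] [0.498  0.2636] -10.8 0.088
small_case ['top', 'scene'] [0.4922 0.0186] -3.8 0.206
small_case ['top'] [0.4925 0.0198] 187.9 0.238
small_case ['scene'] [0.491  0.0183] -4.9 0.162
jar [0.69  0.114 0.037]
fork [ 0.677 -0.143  0.03 ]
driver [ 0.696 -0.011  0.01 ]
red [0.547 0.116 0.016]
blue [ 0.383 -0.017  0.016]
turq1 [ 0.261 -0.243  0.02 ]
turq2 [ 0.424 -0.436  0.02 ]
```

View pics/fit1.png

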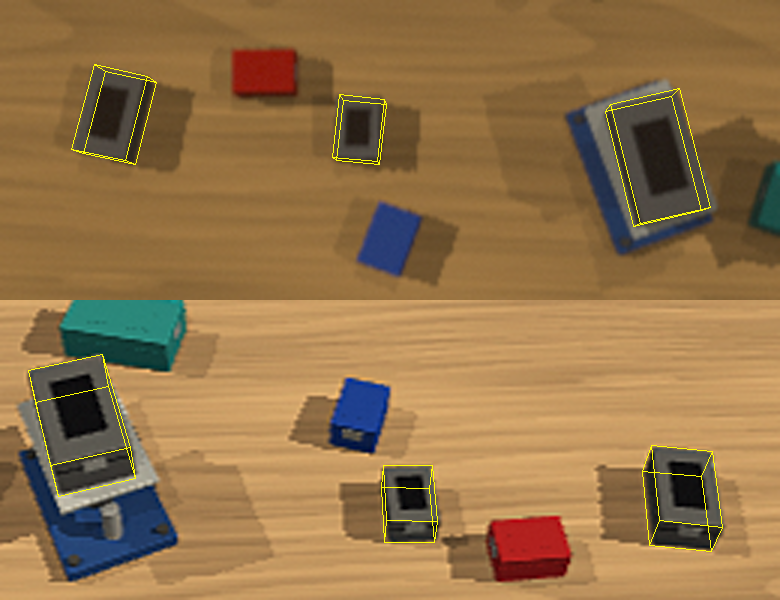

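The yellow fits sit well on the grey cases, with the label, make and sizes matching. The small case is at crop (357,128), next to the red one at (265,72) and the blue one at (390,238). Moving to the medium case at (0.500, 0.263), yaw about -11°.

```bash
cat >> h.py <<'E'
def go(x,y,z,yaw):   # prints shift in present tool axes (mm) and turn about tool z (deg)
    s=env.state(); r=R.from_quat(s["tool_rot"]); d=r.inv().apply(np.array([x,y,z])-s["position"])*1000
    X=r.as_matrix()[:,0]; cur=np.degrees(np.arctan2(X[1],X[0])); dy=(yaw-cur+90)%180-90
    print("t",round(s["t"],2),"pos",np.round(s["position"],4),"cur yaw",round(cur,1),"shift",d.round(1),"turn",round(-dy,2),"F",np.round(s["contact_force"],1),"q",np.round(s["joints"],2))
E
python3 -c "
from h import *
go(.5003,.2635,.11,-11)"
```

```text
t 1.3 pos [0.1664 0.6283 0.2313] cur yaw 165.2 shift [-416.2 -267.2  121.3] turn -3.83 F [-0.7 -0.7 -1. ] q [-1.41  0.33  0.04  1.47 -0.01  1.34 -0.06]
```

>>> move_arm(
  commands=[
    [[-27.7,-17.8,8],0,1],
    [[-27.7,-17.8,8],0,1],
    [[-27.7,-17.8,8],0,1],
    [[-27.7,-17.8,8],0,1],
    [[-27.7,-17.8,8],0,1],
  ],
)

```text
t: 1.8
position: [0.2783, 0.5058, 0.1911]
tool_rot: [0.129, 0.992, 0.0, 0.0]
contact_force: [0.3, 0.8, 0.1]
finger_gap: 0.0854
grip_force: 0.0
```

>>> move_arm(
  commands=[
    [[-27.7,-17.8,8],0,1],
    [[-27.7,-17.8,8],0,1],
    [[-27.7,-17.8,8],0,1],
    [[-27.7,-17.8,8],0,1],
    [[-27.7,-17.8,8],0,1],
  ],
)

```text
t: 2.3
position: [0.3894, 0.3843, 0.1512]
tool_rot: [0.129, 0.992, 0.0, 0.0]
contact_force: [0.6, 0.6, 0.9]
finger_gap: 0.085
grip_force: 0.0
```

>>> move_arm(
  commands=[
    [[-27.7,-17.8,8],0,1],
    [[-27.7,-17.8,8],0,1],
    [[-27.7,-17.8,8],0,1],
    [[-27.7,-17.8,8],0,1],
    [[-27.7,-17.8,8],-3.8,1],
  ],
)

```text
t: 2.8
position: [0.5005, 0.2629, 0.1112]
tool_rot: [0.096, 0.995, 0.0, 0.0]
contact_force: [0.8, 0.2, -0.0]
finger_gap: 0.0853
grip_force: 0.0
```

```bash
python3 -c "
from h import *
go(.5003,.2635,.004,-11)"
```

```text
t 2.8 pos [0.5005 0.2629 0.1112] cur yaw 169.0 shift [  0.4   0.5 107.2] turn -0.0 F [ 0.8  0.2 -0. ] q [-0.83  0.26  0.31  1.83 -0.09  1.06  0.89]
```

>>> move_arm(
  commands=[
    [[0,0.5,27],0,1],
    [[0,0,27],0,1],
    [[0,0,25],0,1],
    [[0,0,18],0,1],
    [[0,0,10],0,1],
  ],
)

```text
t: 3.3
position: [0.4991, 0.2639, 0.0028]
tool_rot: [0.096, 0.995, -0.001, -0.001]
contact_force: [0.9, -0.2, 0.5]
finger_gap: 0.0856
grip_force: 0.0
```

>>> move_arm(
  commands=[
    [[0,0,0],0,-1],
    [[0,0,0],0,-1],
    [[0,0,0],0,-1],
    [[0,0,0],0,-1],
    [[0,0,0],0,-1],
  ],
)

```text
t: 3.8
position: [0.5007, 0.265, 0.0057]
tool_rot: [0.096, 0.995, 0.001, 0.001]
contact_force: [-0.5, -0.2, 7.4]
finger_gap: 0.0529
grip_force: 63.6
```

>>> move_arm(
  commands=[
    [[0,0,-10],0,-1],
    [[0,0,-30],0,-1],
    [[0,0,-40],0,-1],
    [[0,0,-45],0,-1],
    [[0,0,-45],0,-1],
  ],
)

```text
t: 4.3
position: [0.4993, 0.2639, 0.1765]
tool_rot: [0.096, 0.995, -0.0, -0.0]
contact_force: [0.9, 0.2, -1.9]
finger_gap: 0.0533
grip_force: 63.1
```

```bash
python3 -c "
from h import *
go(.4622,-.261,.19,15.2)"
```

```text
t 4.3 pos [0.4993 0.2639 0.1765] cur yaw 169.0 shift [ -64.2 -522.3  -13.3] turn -26.25 F [ 0.9  0.2 -1.9] q [-0.84  0.2   0.32  1.76 -0.07  1.19  0.87]
```

>>> move_arm(
  commands=[
    [[-3.2,-20,-1],0,-1],
    [[-3.2,-27,-1],0,-1],
    [[-3.2,-27,-1],0,-1],
    [[-3.2,-27,-1],0,-1],
    [[-3.2,-27,-1],0,-1],
  ],
)

```text
t: 4.8
position: [0.4903, 0.1339, 0.1792]
tool_rot: [0.096, 0.995, -0.0, -0.0]
contact_force: [0.9, -0.6, -1.8]
finger_gap: 0.0533
grip_force: 63.3
```

>>> move_arm(
  commands=[
    [[-3.2,-27,-1],0,-1],
    [[-3.2,-27,-1],0,-1],
    [[-3.2,-27,-1],0,-1],
    [[-3.2,-27,-1],0,-1],
    [[-3.2,-27,-1],0,-1],
  ],
)

```text
t: 5.3
position: [0.48, -0.0015, 0.1842]
tool_rot: [0.096, 0.995, 0.0, -0.0]
contact_force: [0.8, -0.0, -1.3]
finger_gap: 0.0534
grip_force: 63.3
```

>>> move_arm(
  commands=[
    [[-3.2,-27,-1],0,-1],
    [[-3.2,-27,-1],0,-1],
    [[-3.2,-27,-1],0,-1],
    [[-3.2,-27,-1],0,-1],
    [[-3.2,-27,0],0,-1],
  ],
)

```text
t: 5.8
position: [0.4698, -0.1368, 0.1883]
tool_rot: [0.096, 0.995, 0.0, -0.0]
contact_force: [1.0, -0.7, -1.1]
finger_gap: 0.0532
grip_force: 63.3
```

>>> move_arm(
  commands=[
    [[-4,-27,0],0,-1],
    [[-4,-27,0],-6.6,-1],
    [[-3,-27,0],-6.6,-1],
    [[-4,-26,0],-6.6,-1],
    [[0,0,0],-6.5,-1],
  ],
)

```text
t: 6.3
position: [0.4729, -0.2469, 0.1883]
tool_rot: [-0.133, 0.991, -0.001, -0.0]
contact_force: [0.3, -0.2, -1.7]
finger_gap: 0.0527
grip_force: 63.1
```

```bash
python3 - <<'E'
from h import *
ims={n:env.read_camera(n) for n in("top","scene")}
go(.4622,-.261,.14,15.2)
s=env.state()["position"]; z=s[2]-.004
for k,c,zz in(("large_case",np.array([.462,-.261,.105]),.085),("medium_case",np.array([s[0],s[1],z+.018]),z)):
    ms=masks(k,c)
    for sub in [{n:ms[n]} for n in ms]:
        p,f=fit(sub,SZ[k],c,zz); print(k,list(sub),p[:2].round(4),np.degrees(p[2]).round(1),round(f,3))
o=[cv2.resize(ims[n][a:b,c:d,::-1],None,fx=4,fy=4,interpolation=cv2.INTER_CUBIC) for n,(a,b,c,d) in dict(top=(150,290,250,350),scene=(110,250,130,230)).items()]
cv2.imwrite("pics/held.png",np.hstack(o))
E
```

```text
t 6.4 pos [ 0.4732 -0.2439  0.188 ] cur yaw -164.7 shift [ 15.  -13.7  48. ] turn 0.06 F [-0.4  0.1 -1.6] q [-0.28  0.14  0.74  1.84 -0.1   1.2   2.33]
large_case ['scene'] [ 0.4577 -0.2624] 14.3 0.362
medium_case ['scene'] [ 0.4746 -0.2439] 12.4 0.158
```

View pics/held.png

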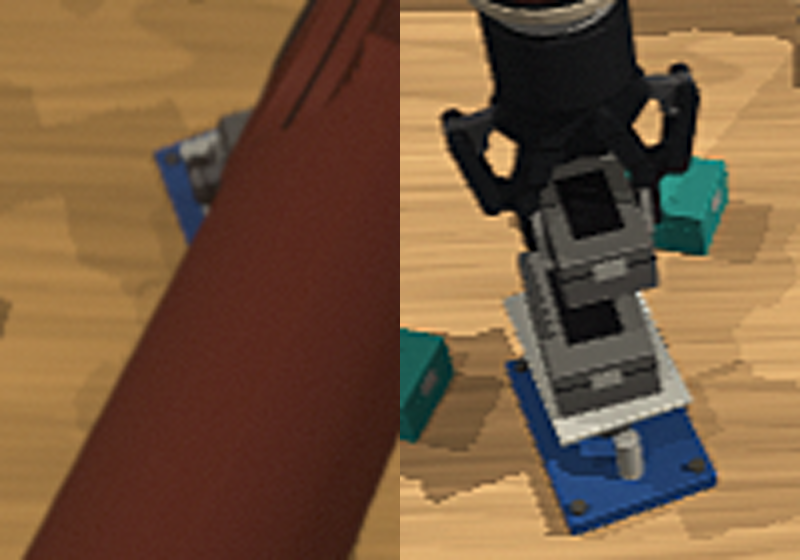

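```bash
cat >> h.py <<'E'
def label(n,im,seed,ztop,win=16,thr=None):   # dark label on a case's top: centre xy and yaw, from its pixels mapped on the plane z=ztop
    c,r=proj(n,[*seed[:2],ztop])[0]; c0,r0=int(c)-win,int(r)-win
    g=cv2.cvtColor(im,cv2.COLOR_RGB2GRAY)[r0:r0+2*win,c0:c0+2*win]; K=8
    g=cv2.resize(g,None,fx=K,fy=K,interpolation=cv2.INTER_CUBIC)
    ctr=g[win*K-12:win*K+12,win*K-12:win*K+12].mean(); t=thr or ctr+22
    _,lab,st,_=cv2.connectedComponentsWithStats((g<t).astype(np.uint8)); i=lab[win*K,win*K]
    ys,xs=np.nonzero(cv2.morphologyEx((lab==i).astype(np.uint8),cv2.MORPH_OPEN,np.ones((25,25))))
    P=np.array([ray(n,((y+.5)/K-.5+r0,(x+.5)/K-.5+c0),ztop)[:2] for y,x in zip(ys[::3],xs[::3])])
    (cx,cy),(w,h),a=cv2.minAreaRect((P*1000).astype(np.float32))
    if w<h: a+=90
    C=np.cov(P.T); e=np.linalg.eigh(C)[1][:,1]
    return np.round(P.mean(0),4),"yaw rect %.1f pca %.1f"%((a+90)%180-90,(np.degrees(np.arctan2(e[1],e[0]))+90)%180-90),"size",np.round([w,h],1),"thr",round(t)
E
python3 - <<'E'
from h import *
T=cv2.imread("pics/top0.png")[:,:,::-1].copy();S=cv2.imread("pics/scene0.png")[:,:,::-1].copy()
for d in(0,10):
 print("large",label("top",T,(.462,-.261),.125),label("scene",S,(.459,-.262),.125))
 print("med",label("top",T,(.5003,.2635),.036),label("scene",S,(.499,.2635),.036)); 
 print("small",label("top",T,(.492,.0185),.032),label("scene",S,(.491,.0185),.032));break
N=env.read_camera("scene")
print("held",label("scene",N,(.474,-.244),.188-.0045+.036))
E
```

```text
large (array([ 0.4608, -0.2612]), 'yaw rect 16.3 pca 15.8', 'size', array([65.9, 35.1]), 'thr', 53) (array([ 0.4605, -0.2611]), 'yaw rect 15.9 pca 16.0', 'size', array([65.6, 34.1]), 'thr', 36)
med (array([0.5   , 0.2646]), 'yaw rect -8.6 pca -8.5', 'size', array([30. , 51.5]), 'thr', 53) (array([0.4999, 0.265 ]), 'yaw rect -9.3 pca -11.1', 'size', array([28.5, 51.6]), 'thr', 38)
small (array([0.4929, 0.0193]), 'yaw rect 1.6 pca 0.8', 'size', array([35.7, 22.5]), 'thr', 53) (array([0.4925, 0.0196]), 'yaw rect -1.0 pca -1.1', 'size', array([22.4, 36. ]), 'thr', 38)
held (array([ 0.4735, -0.2424]), 'yaw rect 15.8 pca 16.3', 'size', array([52. , 30.4]), 'thr', 33)
```

```bash
python3 -c "
from h import *
go(.4604,-.2624,.138,16)"
```

```text
t 6.65 pos [ 0.4741 -0.2423  0.1883] cur yaw -164.8 shift [ 18.5 -15.8  50.3] turn -0.79 F [-0.   0.4 -1.2] q [-0.29  0.14  0.74  1.84 -0.1   1.2   2.32]
```

>>> move_arm(
  commands=[
    [[4,-4,5],-0.8,-1],
    [[4.5,-4,15],0,-1],
    [[4.5,-4,14],0,-1],
    [[4.5,-2.6,10],0,-1],
    [[0,0,4],0,-1],
  ],
)

```text
t: 7.15
position: [0.4599, -0.2623, 0.139]
tool_rot: [-0.139, 0.99, 0.0, -0.001]
contact_force: [-0.1, 0.2, -1.2]
finger_gap: 0.0534
grip_force: 63.2
```

>>> move_arm(
  commands=[
    [[0,0,0],0,-1],
    [[0,0,0],0,-1],
  ],
)

```text
t: 7.35
position: [0.4617, -0.2617, 0.1406]
tool_rot: [-0.14, 0.99, -0.0, 0.0]
contact_force: [-1.3, 0.0, -1.8]
finger_gap: 0.0533
grip_force: 63.2
```

```bash
python3 - <<'E'
from h import *
for i in range(3):
    N=env.read_camera("scene"); go(.4607,-.2612,.13,16)
    z=env.state()["position"][2]
    print(label("scene",N,(.46,-.261),z-.0045+.036))
E
```

```text
t 7.4 pos [ 0.4618 -0.2618  0.1408] cur yaw -163.9 shift [ 0.9  0.8 10.8] turn 0.09 F [ 0.7  0.1 -1.3] q [-0.24  0.19  0.75  1.9  -0.14  1.11  2.42]
(array([ 0.4373, -0.269 ]), 'yaw rect 2.5 pca 25.4', 'size', array([90.8, 78.5]), 'thr', 33)
t 7.45 pos [ 0.4618 -0.2617  0.1409] cur yaw -163.9 shift [ 1.   0.8 10.9] turn 0.1 F [ 0.1 -0.  -1.1] q [-0.24  0.19  0.75  1.9  -0.14  1.11  2.42]
(array([ 0.4373, -0.269 ]), 'yaw rect 2.5 pca 25.4', 'size', array([90.9, 78.5]), 'thr', 33)
t 7.5 pos [ 0.4618 -0.2617  0.1408] cur yaw -163.9 shift [ 0.9  0.8 10.8] turn 0.1 F [-0.7  0.8 -1.6] q [-0.24  0.19  0.75  1.9  -0.14  1.11  2.42]
(array([ 0.4372, -0.269 ]), 'yaw rect 2.5 pca 25.6', 'size', array([90.3, 78.5]), 'thr', 32)
```

```bash
python3 - <<'E'
from h import *
N=env.read_camera("scene"); z=env.state()["position"][2]
for t in(18,22,26,29): print(label("scene",N,(.46,-.261),z-.0045+.036,thr=t))
E
```

```text
(array([ 0.4591, -0.2612]), 'yaw rect 16.8 pca 25.5', 'size', array([50.4, 27.7]), 'thr', 18)
(array([ 0.4613, -0.2619]), 'yaw rect 16.2 pca 17.1', 'size', array([50.4, 28.2]), 'thr', 22)
(array([ 0.4613, -0.2618]), 'yaw rect 17.5 pca 17.0', 'size', array([51.1, 28.8]), 'thr', 26)
(array([ 0.4369, -0.2692]), 'yaw rect -2.7 pca 25.5', 'size', array([82.4, 85.5]), 'thr', 29)
```

>>> move_arm(
  commands=[
    [[0.6,0.8,3],0,-1],
    [[0,0,3],0,-1],
    [[0,0,2.5],0,-1],
    [[0,0,1],0,-1],
    [[0,0,0.5],0,-1],
  ],
)

```text
t: 8.05
position: [0.4603, -0.2611, 0.1306]
tool_rot: [-0.14, 0.99, 0.0, -0.0]
contact_force: [-3.0, 2.3, 7.8]
finger_gap: 0.0531
grip_force: 64.3
```

>>> move_arm(
  commands=[
    [[0,0,0.5],0,-1],
    [[0,0,0],0,-1],
  ],
)

```text
t: 8.25
position: [0.4603, -0.2611, 0.1303]
tool_rot: [-0.14, 0.99, 0.0, -0.0]
contact_force: [-4.0, 2.4, 6.8]
finger_gap: 0.0532
grip_force: 64.3
```

>>> move_arm(
  commands=[
    [[0,0,0],0,-0.2],
    [[0,0,0],0,0.2],
    [[0,0,0],0,0.5],
    [[0,0,0],0,1],
    [[0,0,0],0,1],
  ],
)

```text
t: 8.75
position: [0.4606, -0.2613, 0.1298]
tool_rot: [-0.14, 0.99, -0.0, 0.0]
contact_force: [-0.3, -0.5, -0.0]
finger_gap: 0.0852
grip_force: 0.0
```

>>> move_arm(
  commands=[
    [[0,0,-10],0,1],
    [[0,0,-25],0,1],
    [[0,0,-25],0,1],
    [[0,20,-5],8,1],
    [[0,30,0],8,1],
  ],
)

```text
t: 9.25
position: [0.4511, -0.2144, 0.1968]
tool_rot: [0.002, 1.0, -0.001, 0.001]
contact_force: [0.3, 0.5, -0.1]
finger_gap: 0.0853
grip_force: 0.0
```

```bash
python3 - <<'E'
from h import *
N=env.read_camera("scene"); 
for t in(None,26): print(label("scene",N,(.46,-.261),.161,thr=t))
cv2.imwrite("pics/placed1.png",cv2.resize(N[130:250,120:240,::-1],None,fx=4,fy=4,interpolation=cv2.INTER_CUBIC))
go(.4928,.0195,.11,-0.5)
E
```

```text
(array([ 0.4589, -0.2613]), 'yaw rect 16.0 pca 16.3', 'size', array([52.5, 29.1]), 'thr', 38)
(array([ 0.459 , -0.2613]), 'yaw rect 16.6 pca 16.2', 'size', array([51. , 27.7]), 'thr', 26)
t 9.3 pos [ 0.4508 -0.2087  0.1957] cur yaw 179.0 shift [-38.1 228.7  86.2] turn -0.46 F [ 1.1  2.9 -1.9] q [-0.37  0.03  0.73  1.91 -0.02  1.21  1.93]
```

View pics/placed1.png

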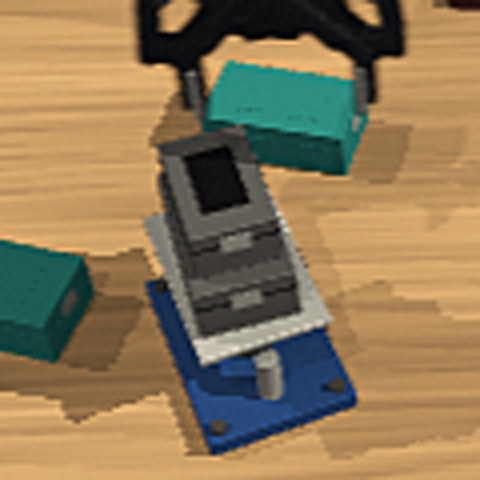

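The medium case sits centred and squarely on the large one, with its label at crop (215,180) and nothing else disturbed. Now the small case.

>>> move_arm(
  commands=[
    [[-7.6,40,0],0,1],
    [[-7.6,46,0],0,1],
    [[-7.6,46,10],0,1],
    [[-7.6,46,20],0,1],
    [[-7.6,46,25],0,1],
  ],
)

```text
t: 9.8
position: [0.4884, 0.0103, 0.1423]
tool_rot: [-0.003, 1.0, 0.001, 0.001]
contact_force: [0.3, -0.4, -0.1]
finger_gap: 0.0853
grip_force: 0.0
```

>>> move_arm(
  commands=[
    [[0,4,25],-0.5,1],
    [[0,0,0],0,1],
  ],
)

```text
t: 10.0
position: [0.4856, 0.0132, 0.1143]
tool_rot: [-0.008, 1.0, -0.001, -0.002]
contact_force: [-0.9, -1.0, 0.4]
finger_gap: 0.0853
grip_force: 0.0
```

```bash
python3 - <<'E'
from h import *
N=env.read_camera("top"); go(.4928,.0195,.005,-0.5)
for t in (None,40,60): print(label("top",N,(.4605,-.2612),.161,thr=t))
E
```

```text
t 10.05 pos [0.4866 0.0118 0.1161] cur yaw -179.2 shift [ -6.6   7.8 111. ] turn 1.29 F [ 0.7 -1.   0.9] q [-0.6   0.1   0.51  2.01 -0.05  1.04  1.52]
(array([ 0.4592, -0.2614]), 'yaw rect 17.5 pca 18.8', 'size', array([51.8, 30.9]), 'thr', 53)
(array([ 0.4595, -0.2614]), 'yaw rect 17.7 pca 18.1', 'size', array([48.7, 27.7]), 'thr', 40)
(array([ 0.4587, -0.2615]), 'yaw rect 17.4 pca 19.6', 'size', array([53.4, 33.7]), 'thr', 60)
```

>>> move_arm(
  commands=[
    [[-6.5,7.8,20],1.2,1],
    [[0,0,27],0,1],
    [[0,0,27],0,1],
    [[0,0,22],0,1],
    [[0,0,14],0,1],
  ],
)

```text
t: 10.55
position: [0.4944, 0.0186, 0.0068]
tool_rot: [0.005, 1.0, -0.0, 0.0]
contact_force: [-0.4, 0.3, 0.1]
finger_gap: 0.0852
grip_force: 0.0
```

>>> move_arm(
  commands=[
    [[0,0,0],0,-1],
    [[0,0,0],0,-1],
    [[0,0,0],0,-1],
    [[0,0,0],0,-1],
    [[0,0,0],0,-1],
  ],
)

```text
t: 11.05
position: [0.4951, 0.0199, 0.0082]
tool_rot: [0.004, 1.0, 0.0, 0.001]
contact_force: [-2.0, -1.4, 6.6]
finger_gap: 0.0428
grip_force: 61.2
```

>>> move_arm(
  commands=[
    [[0,0,0],0,-1],
    [[0,0,-15],0,-1],
    [[0,0,-30],0,-1],
    [[0,0,-45],0,-1],
    [[0,0,-48],0,-1],
  ],
)

```text
t: 11.55
position: [0.4932, 0.0196, 0.1464]
tool_rot: [0.004, 1.0, -0.0, -0.0]
contact_force: [1.7, 0.2, -1.3]
finger_gap: 0.0428
grip_force: 61.3
```

```bash
python3 - <<'E'
from h import *
go(.4591,-.2613,.225,16.5)
E
```

```text
t 11.55 pos [0.4932 0.0196 0.1464] cur yaw 179.5 shift [  31.7 -281.2  -78.5] turn -17.0 F [ 1.7  0.2 -1.3] q [-0.62  0.08  0.52  1.97 -0.04  1.11  1.48]
```

>>> move_arm(
  commands=[
    [[2,-15,-30],0,-1],
    [[3.5,-25,-28],0,-1],
    [[4,-35,-20],0,-1],
    [[4,-35,0],0,-1],
    [[4,-35,0],0,-1],
  ],
)

```text
t: 12.05
position: [0.4752, -0.1264, 0.2242]
tool_rot: [0.004, 1.0, 0.0, 0.002]
contact_force: [1.3, -0.1, -1.2]
finger_gap: 0.0426
grip_force: 61.4
```

>>> move_arm(
  commands=[
    [[4,-35,0],0,-1],
    [[4,-35,0],-4,-1],
    [[4,-35,0],-5,-1],
    [[2,-20,0],-8,-1],
    [[0,-8,0],0,-1],
  ],
)

```text
t: 12.55
position: [0.4672, -0.2603, 0.2234]
tool_rot: [-0.143, 0.99, -0.0, 0.0]
contact_force: [0.5, -0.6, -1.8]
finger_gap: 0.043
grip_force: 61.3
```

>>> move_arm(
  commands=[
    [[0,0,0],0,-1],
    [[0,0,0],0,-1],
  ],
)

```text
t: 12.75
position: [0.4683, -0.2565, 0.2225]
tool_rot: [-0.143, 0.99, 0.0, -0.0]
contact_force: [0.0, -0.5, -1.7]
finger_gap: 0.0429
grip_force: 61.3
```

```bash
python3 - <<'E'
from h import *
N=env.read_camera("scene"); go(.4591,-.2613,.18,16.5)
p=env.state()["position"]
for t in (None,26): print(label("scene",N,p,p[2]-.0075+.032,thr=t))
E
```

```text
t 12.8 pos [ 0.4683 -0.2562  0.2225] cur yaw -163.5 shift [10.3 -2.3 42.5] turn -0.02 F [-0.5  0.2 -1.8] q [-0.32  0.11  0.8   1.79 -0.08  1.27  2.36]
(array([ 0.4658, -0.257 ]), 'yaw rect 14.6 pca 15.7', 'size', array([37.7, 24.4]), 'thr', 35)
(array([ 0.4658, -0.257 ]), 'yaw rect 15.4 pca 16.3', 'size', array([36.5, 23.3]), 'thr', 26)
```

>>> move_arm(
  commands=[
    [[3,-1,12],0,-1],
    [[3,-1.2,14],0,-1],
    [[1.7,0,12],0,-1],
    [[0,0,5],0,-1],
    [[0,0,0],0,-1],
  ],
)

```text
t: 13.3
position: [0.4606, -0.2617, 0.1783]
tool_rot: [-0.144, 0.99, 0.0, -0.001]
contact_force: [-0.2, -0.7, -0.8]
finger_gap: 0.043
grip_force: 61.3
```

>>> move_arm(
  commands=[
    [[0,0,0],0,-1],
  ],
)

```text
t: 13.4
position: [0.4614, -0.2621, 0.1796]
tool_rot: [-0.144, 0.99, -0.0, -0.0]
contact_force: [0.3, 0.2, -2.0]
finger_gap: 0.043
grip_force: 61.3
```

```bash
python3 - <<'E'
from h import *
N=env.read_camera("scene"); go(.4591,-.2613,.1685,16.5)
p=env.state()["position"]
for t in (20,24,28): print(label("scene",N,p,p[2]-.0075+.032,thr=t))
cv2.imwrite("pics/held2.png",cv2.resize(N[120:250,120:240,::-1],None,fx=4,fy=4,interpolation=cv2.INTER_CUBIC))
E
```

```text
t 13.45 pos [ 0.4615 -0.2622  0.1798] cur yaw -163.5 shift [ 2.1  1.5 11.3] turn 0.03 F [ 0.5  0.1 -1.3] q [-0.29  0.15  0.8   1.86 -0.11  1.19  2.4 ]
(array([ 0.4592, -0.2628]), 'yaw rect 16.6 pca 15.0', 'size', array([36.1, 22.2]), 'thr', 20)
(array([ 0.4591, -0.2628]), 'yaw rect 16.2 pca 15.7', 'size', array([36.4, 22.9]), 'thr', 24)
(array([ 0.4591, -0.2628]), 'yaw rect 14.5 pca 15.8', 'size', array([36.8, 23.3]), 'thr', 28)
```

View pics/held2.png

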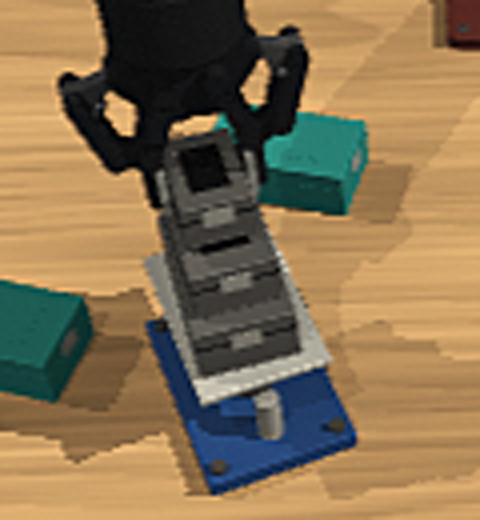

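The small case hovers aligned above the medium (crop 205,165). After a 1 mm correction I lower it.

>>> move_arm(
  commands=[
    [[-0.7,1,3],0,-1],
    [[0,0,3],0,-1],
    [[0,0,2.5],0,-1],
    [[0,0,1],0,-1],
    [[0,0,0.5],0,-1],
  ],
)

```text
t: 13.95
position: [0.4616, -0.2609, 0.1694]
tool_rot: [-0.144, 0.99, 0.0, -0.0]
contact_force: [-0.7, 1.5, -0.3]
finger_gap: 0.0427
grip_force: 61.5
```

>>> move_arm(
  commands=[
    [[0,0,0.5],0,-1],
    [[0,0,0],0,-1],
  ],
)

```text
t: 14.15
position: [0.4616, -0.2609, 0.1693]
tool_rot: [-0.144, 0.99, 0.0, 0.0]
contact_force: [-1.8, 1.4, 3.0]
finger_gap: 0.043
grip_force: 62.0
```

Contact; let go and check.

>>> move_arm(
  commands=[
    [[0,0,0],0,-0.3],
    [[0,0,0],0,0.1],
    [[0,0,0],0,0.5],
    [[0,0,0],0,1],
    [[0,0,0],0,1],
  ],
)

```text
t: 14.65
position: [0.4617, -0.2609, 0.169]
tool_rot: [-0.144, 0.99, -0.0, 0.0]
contact_force: [-0.4, -0.8, -0.2]
finger_gap: 0.0851
grip_force: 0.0
```

>>> move_arm(
  commands=[
    [[0,0,-10],0,1],
    [[0,0,-25],0,1],
    [[0,0,-30],0,1],
    [[0,25,-5],0,-1],
    [[0,45,0],0,-1],
  ],
)

```text
t: 15.15
position: [0.4422, -0.196, 0.241]
tool_rot: [-0.141, 0.99, -0.001, 0.001]
contact_force: [0.0, 1.0, -0.4]
finger_gap: 0.0594
grip_force: 0.0
```

>>> move_arm(
  commands=[
    [[0,45,0],0,-1],
    [[0,45,0],0,-1],
    [[0,25,0],0,-1],
    [[0,0,0],0,-1],
    [[0,0,0],0,-1],
  ],
)

```text
t: 15.65
position: [0.4092, -0.0837, 0.2397]
tool_rot: [-0.144, 0.99, -0.0, 0.001]
contact_force: [0.2, 0.0, 0.4]
finger_gap: 0.0
grip_force: 0.0
```

```bash
python3 - <<'E'
from h import *
I={n:env.read_camera(n) for n in("scene","top")}
for n in I:
    for t in (None,) : print(n,label(n,I[n],(.459,-.2613),.193,thr=t))
go(.4595,-.2612,.21,16.5)
cv2.imwrite("pics/placed2.png",np.hstack([cv2.resize(I[n][a:a+110,b:b+110,::-1],None,fx=3.6,fy=3.6,interpolation=cv2.INTER_CUBIC) for n,a,b in(("scene",130,120),("top",150,260))]))
E
```

```text
scene (array([ 0.4589, -0.2616]), 'yaw rect 16.3 pca 15.2', 'size', array([36.8, 23. ]), 'thr', 37)
top (array([ 0.4599, -0.2618]), 'yaw rect 16.5 pca 17.3', 'size', array([35.9, 23.5]), 'thr', 53)
t 15.75 pos [ 0.4093 -0.0846  0.2394] cur yaw -163.6 shift [   1.8 -183.6   29.5] turn -0.06 F [ 0.3 -0.5 -0.1] q [-0.52 -0.22  0.54  2.    0.11  1.33  1.84]
```

View pics/placed2.png

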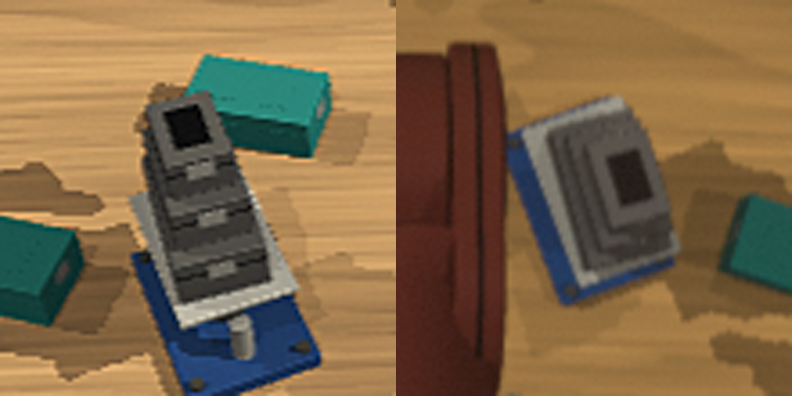

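The column is square and centred: small label at scene crop (187,127), with nested outlines in the top crop at (630,177). Now I push with shut fingers at the small case's centre.

>>> move_arm(
  commands=[
    [[0.3,-35,0],0,-1],
    [[0.3,-40,0],0,-1],
    [[0.3,-40,0],0,-1],
    [[0.3,-40,0],0,-1],
    [[0.3,-28,10],0,-1],
  ],
)

```text
t: 16.25
position: [0.4602, -0.2639, 0.2304]
tool_rot: [-0.142, 0.99, -0.002, 0.001]
contact_force: [-0.1, 0.6, -0.5]
finger_gap: 0.0002
grip_force: 0.0
```

>>> move_arm(
  commands=[
    [[0,0,10],0,-1],
    [[0,0,0],0,-1],
    [[0,0,0],0,-1],
  ],
)

```text
t: 16.55
position: [0.4593, -0.2591, 0.2189]
tool_rot: [-0.144, 0.99, 0.0, -0.001]
contact_force: [0.3, -0.1, -0.8]
finger_gap: -0.0001
grip_force: 0.0
```

```bash
python3 - <<'E'
from h import *
go(.46,-.2613,.194,16.5)
E
```

```text
t 16.55 pos [ 0.4593 -0.2591  0.2189] cur yaw -163.5 shift [-0.1 -2.3 24.9] turn 0.02 F [ 0.3 -0.1 -0.8] q [-0.36  0.1   0.85  1.81 -0.08  1.27  2.37]
```

>>> move_arm(
  commands=[
    [[0,-2,8],0,-1],
    [[0,0,8],0,-1],
    [[0,0,5],0,-1],
    [[0,0,2],0,-1],
    [[0,0,1],0,-1],
  ],
)

```text
t: 17.05
position: [0.4601, -0.2611, 0.1948]
tool_rot: [-0.144, 0.99, 0.0, -0.0]
contact_force: [0.0, 0.2, 0.1]
finger_gap: 0.0004
grip_force: 0.0
```

>>> move_arm(
  commands=[
    [[0,0,1],0,-1],
    [[0,0,1],0,-1],
    [[0,0,1],0,-1],
    [[0,0,1],0,-1],
    [[0,0,1],0,-1],
  ],
)

```text
t: 17.55
position: [0.4604, -0.2615, 0.1907]
tool_rot: [-0.144, 0.99, 0.0, 0.0]
contact_force: [-2.7, 2.2, 7.1]
finger_gap: 0.0001
grip_force: 3.5
```

>>> move_arm(
  commands=[
    [[0,0,1.5],0,-1],
    [[0,0,1.5],0,-1],
    [[0,0,1.5],0,-1],
    [[0,0,1.5],0,-1],
    [[0,0,1.5],0,-1],
  ],
)

```text
t: 18.05
position: [0.4604, -0.2615, 0.1833]
tool_rot: [-0.144, 0.99, 0.0, 0.0]
contact_force: [-3.2, 1.7, 9.1]
finger_gap: -0.0001
grip_force: 4.8
```

>>> move_arm(
  commands=[
    [[0,0,1.5],0,-1],
    [[0,0,1.5],0,-1],
    [[0,0,1.5],0,-1],
    [[0,0,1.5],0,-1],
    [[0,0,1.5],0,-1],
  ],
)

```text
t: 18.55
position: [0.4605, -0.2615, 0.176]
tool_rot: [-0.144, 0.99, 0.0, 0.0]
contact_force: [-3.9, 1.6, 12.4]
finger_gap: -0.0002
grip_force: 6.1
```

>>> move_arm(
  commands=[
    [[0,0,1.5],0,-1],
    [[0,0,1.5],0,-1],
    [[0,0,1.5],0,-1],
    [[0,0,1],0,-1],
    [[0,0,1],0,-1],
  ],
)

```text
t: 19.05
position: [0.4605, -0.2615, 0.1698]
tool_rot: [-0.144, 0.99, 0.0, 0.001]
contact_force: [-4.5, 2.5, 13.7]
finger_gap: -0.0001
grip_force: 7.2
```

>>> move_arm(
  commands=[
    [[0,0,1],0,-1],
    [[0,0,1],0,-1],
    [[0,0,1],0,-1],
    [[0,0,1],0,-1],
    [[0,0,1],0,-1],
  ],
)

```text
t: 19.55
position: [0.4605, -0.2615, 0.1649]
tool_rot: [-0.144, 0.99, 0.0, 0.001]
contact_force: [-4.4, 3.1, 15.6]
finger_gap: -0.0002
grip_force: 8.0
```

>>> move_arm(
  commands=[
    [[0,0,0.7],0,-1],
    [[0,0,0.7],0,-1],
    [[0,0,0.7],0,-1],
  ],
)

```text
t: 19.85
position: [0.4606, -0.2616, 0.163]
tool_rot: [-0.144, 0.99, 0.0, 0.001]
contact_force: [-7.7, 4.3, 25.4]
finger_gap: -0.0004
grip_force: 12.6
```

>>> move_arm(
  commands=[
    [[0.3,0.3,0.4],0,-1],
    [[0,0,0],0,-1],
    [[0,0,0],0,-1],
  ],
)

```text
t: 20.15
position: [0.4606, -0.2616, 0.1631]
tool_rot: [-0.144, 0.99, 0.0, 0.001]
contact_force: [-6.3, 3.5, 21.4]
finger_gap: -0.0
grip_force: 10.6
```

```bash
python3 - <<'E'
from h import *
N=env.read_camera("scene"); T=env.read_camera("top"); go(.46,-.2613,.163,16.5)
cv2.imwrite("pics/final.png",np.hstack([cv2.resize(N[110:250,110:240,::-1],None,fx=4,fy=4,interpolation=cv2.INTER_CUBIC)]))
E
```

```text
t 20.25 pos [ 0.4606 -0.2616  0.1631] cur yaw -163.5 shift [0.5 0.4 0.1] turn 0.02 F [-6.4  4.  20.6] q [-0.33  0.17  0.85  1.88 -0.14  1.15  2.43]
```

View pics/final.png

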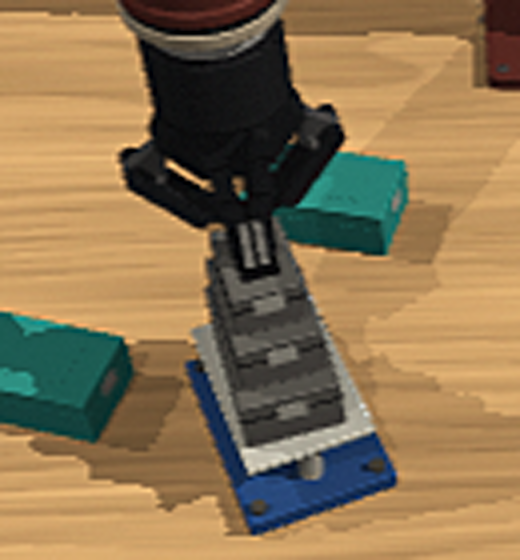

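The plate is down near the base, the column is intact, and the shut fingers are on the small case only (crop 255,250). The force is a bit low at 21 N, so I press a little more; a stiff rise will confirm the stop.

>>> move_arm(
  commands=[
    [[0.1,0.1,0.4],0,-1],
    [[0,0,0.4],0,-1],
    [[0,0,0],0,-1],
    [[0,0,0],0,-1],
    [[0,0,0],0,-1],
  ],
)

```text
t: 20.75
position: [0.4607, -0.2617, 0.163]
tool_rot: [-0.144, 0.99, 0.0, 0.001]
contact_force: [-9.1, 4.8, 29.8]
finger_gap: 0.0001
grip_force: 14.5
```

>>> move_arm(
  commands=[
    [[0,0,0],0,-1],
    [[0,0,0],0,-1],
    [[0,0,0],0,-1],
    [[0,0,0],0,-1],
    [[0,0,0],0,-1],
  ],
)

```text
t: 21.25
position: [0.4607, -0.2617, 0.163]
tool_rot: [-0.144, 0.99, 0.0, 0.001]
contact_force: [-8.7, 4.7, 29.6]
finger_gap: -0.0
grip_force: 14.5
```

```bash
python3 -c "
from rig import env
print(env.sign_off())"
```

```text
the job is handed in; nothing more can be done
None
```

The medium and small cases are stacked squarely, within about 2 mm of centre, and the plate is on its stop, held at a steady 30 N by the shut fingers touching only the small case; the job was handed in at about 21 s.

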